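# Fetch the praline box from behind the row

## Robot

A 6-joint arm with a two-finger parallel gripper is mounted at the origin on the work surface. World frame = base frame: x ahead of the robot, y to its left, z up, the work surface at z = 0. Lengths are in m, angles in degrees, forces in N, time in s.
With the tool pointing down it reaches from about 0.4 to 0.825 m from the base axis. Payload 7 kg.
Tool frame: the origin (TCP) lies on the centre line of the jaws, within the pads' length; the fingertips stand 8 mm ahead of it and the grasp point (between the pads) lies 11 mm behind it; z points along the fingers, y is the line along which they close (so a half turn about z gives the same grasp; the last joint's range is limited). The gripper opens to 88 mm and grips with 3 to 60 N. Pads are 19 mm wide; open, the fingers measure 130 mm over their backs; the gripper's body (78 mm by 193 mm) begins 47 mm behind the grasp point.
Start: joints at [-48.065, 20.546, 0.682, 0, -70.136, -16.507], TCP at [0.29, -0.61, 0.235] pointing down, gripper open.
Joint ranges: [-176.03, 176.03], [-82.01, 121.73], [-58.28, 71.71], [-173.87, 95.51], [-174.79, -0.11], [-173.66, 173.66]. Speed limits (degrees/s): [136.94, 136.94, 172.46, 180, 180, 180].

## Interface

Orientations are given as [roll, pitch, yaw] about the fixed x, y, z axes, in that order (R = Rz(yaw) Ry(pitch) Rx(roll)).
In Python, from plant import r gives the robot as it stands.
- The arm moves only by the tool carry_out, never from a script. Its argument "targets" is a list of rows, each a list of 6 numbers: the shift along the tool's x, y, z scaled (see below), then the turn, a rotation vector about the tool's x, y, z scaled (see below). A call has 1 to 5 rows; each row shifts and turns the commanded pose from where the row before left it, along the tool's axes as they then stand; what a row does not reach is not made up. The controller multiplies each number of a shift by 0.5 m and each number of a turn by 60 degrees. A row lasts 1/8 s, in which the tool goes at most 62.5 mm and 10.7 degrees, less where a joint would pass 70% of its speed; a pose out of reach is approached as far as the arm can. A call with a number of a shift or a turn outside -1 to 1 is refused whole. A call with a gripper value outside its range is refused whole. "hand" is the opening, from 0 (shut) to 1 (fully open), set as the call begins (left out, the last holds). The fingers move at their own pace and stop on an object; "squeeze" is the grip in N (left out, the last holds). Time passes only in rows, so rows that do not move let the fingers close. It gives the time, the measured TCP pose, the force, the opening and the grip force at its end, in the units of the state.
- r.get_state(): the state, without advancing time (a new reading comes with each control period).
- r.capture(name): name is "scene" or "side" or "wrist"; returns the picture (420x560x3 uint8, red, green, blue); there is no depth.
- r.camera_info(name): a dict with "K" (3x3 intrinsics, pixels), "eye" and "attitude" of the camera in the world. Camera axes: x right, y down, z forward; pixel columns grow to the right and rows downward; lengths in m; the calibration is good to about 2 mm. A picture is of the moment at which its call begins: read the wrist's pose just before it. camera_info takes no time and is no camera call; for the wrist camera it gives the pose at the moment of the call.
- r.close_job(): hands the job in; it is judged then, once.
The state is a dict: "time_s": time; "joints": joint angles; "qd": joint speeds; "joint_torque": joint torques, N m; "tcp_pos": TCP position; "eef_rot": TCP orientation; "contact_force": force on the tool from outside, world axes, zero at the start; "moment": the same for the moment, N m; "gripper_width": finger opening in m; "gripper_force": force on a finger pad.
Only numpy, scipy, OpenCV 4.12 (cv2) and the standard library are available. Lean on these libraries where they do the work, as an engineer would, in place of code of your own. Each camera call takes 0.05 s, during which the arm holds its last target. There are 200 camera calls.

## Task

A customer wants the long low praline box at the back of the stepped display, behind the round tin, the square carton and the oblong box: leave it where it is until you have stood all three of these upright in the side tray, then lay the praline box flat in the middle of the shallow gift carton, lengthwise with it. Only after that, put the three back upright, each centred on its own riser (the riser of its own shape). Never tip the three over, and leave the bowl of sweets alone.

Things in the scene. Friction and masses are not known exactly. Their poses are not given: they have to be found in the camera images.
- tin: Round cardboard tin with a brass-coloured lid, 54 mm in diameter, 115 mm tall, about 0.18 kg. Origin: centre of its underside, z up. It starts standing on riser_round.
- carton: Square cardboard carton with a paper band, 54 x 54 mm, 115 mm tall, about 0.2 kg. Origin: centre of its underside; x and y square to its sides, z up. It starts standing on riser_square.
- slab_box: Oblong cardboard box standing on end, 44 mm along its x, 78 mm along its y, 115 mm tall, about 0.22 kg. Origin: centre of its underside, z up. It starts standing on riser_oblong.
- pralines: The wanted praline box: long low cardboard box, dark lid, crossed brass-coloured bands, 56 mm along its x, 150 mm along its y, 40 mm tall, about 0.25 kg. Origin: centre of its underside, z up. It starts on the back step of the display (fixed, 30 mm high, about 75 mm deep and 340 mm long), about 10 mm behind the row of the three tall things.
- riser_round: Round grey riser on the display's 10 mm high front deck, fixed, 70 mm in diameter, 6 mm high. Origin: centre of its underside, z up. The three risers stand in a row, 100 mm from centre to centre, in any order, 16 mm high over the table at their tops. The tall thing standing on a riser shows only its rim. The row runs along the risers' y.
- riser_square: Square grey riser, fixed, 70 x 70 mm, 6 mm high. Origin: centre of its underside, x and y square to its sides.
- riser_oblong: Oblong grey riser, fixed, 60 mm along its x, 94 mm along its y, 6 mm high. Origin: centre of its underside.
- side_tray: The side tray: empty shallow light-wood tray, fixed, 290 mm along its x, 150 mm along its y, 20 mm high over all; walls and floor 5 mm thick, so the inside is 280 x 140 mm with the floor 5 mm above the table. Origin: centre of its underside. It stands to the left or the right of the display.
- gift_carton: The gift carton: empty shallow open carton of grey board, fixed, 130 mm along its x, 200 mm along its y, 18 mm high over all; walls and floor 4 mm thick, so the inside is 122 x 192 mm with the floor 4 mm above the table. Origin: centre of its underside. It stands on the other side of the display from the side tray.
- bowl: Bystander: glass bowl of wrapped sweets, 92 mm across the rim, about 65 mm high, loose, standing beyond the display. Origin: centre of its underside.
Mind the look-alikes: they are no part of the job. What is shaped like the carton but green or pink is not meant. What is shaped like the tin but purple is not meant.

How it is judged (in metres and radians):
On the way, in this order (a step that is already met when the one before it is completed fails the run):
1. the tin, the square carton and the oblong box all stand upright in the side tray, and the praline box has not been moved (by 15 mm or more) meanwhile (x of tin in the frame of side_tray between -0.14 and 0.14 m and y of tin in the frame of side_tray between -0.07 and 0.07 m and z of each of tin, carton, slab_box in the frame of side_tray below 0.012 m and angle between each of tin, carton, slab_box's own z axis and vertical below 0.1 rad and x of carton in the frame of side_tray between -0.14 and 0.14 m and y of carton in the frame of side_tray between -0.07 and 0.07 m and x of slab_box in the frame of side_tray between -0.14 and 0.14 m and y of slab_box in the frame of side_tray between -0.07 and 0.07 m and distance of pralines from where it was at the start of the episode below 0.015 m), for 0.2 s.
2. the praline box lies in the middle of the gift carton, released, while the three still stand in the side tray (horizontal distance between pralines and gift_carton below 0.02 m and z of pralines in the frame of gift_carton below 0.01 m and angle between the y axis of pralines and the y axis of gift_carton, either way round below 0.2 rad and angle between each of pralines, tin, carton, slab_box's own z axis and vertical below 0.1 rad and contact force between pralines and the fingers below 0.1 N and x of tin in the frame of side_tray between -0.14 and 0.14 m and y of tin in the frame of side_tray between -0.07 and 0.07 m and z of each of tin, carton, slab_box in the frame of side_tray below 0.012 m and x of carton in the frame of side_tray between -0.14 and 0.14 m and y of carton in the frame of side_tray between -0.07 and 0.07 m and x of slab_box in the frame of side_tray between -0.14 and 0.14 m and y of slab_box in the frame of side_tray between -0.07 and 0.07 m), for 0.2 s.
At the end, for the whole second after the job is handed in: The praline box lies flat on the gift carton's floor, its centre within 20 mm of the carton's centre and lengthwise within 0.2 rad; the tin, the square carton and the oblong box each stand upright (within 0.1 rad) on the riser of their own shape, within 12 mm of its centre; all at rest (horizontal distance between pralines and gift_carton below 0.02 m and z of pralines in the frame of gift_carton below 0.01 m and angle between the y axis of pralines and the y axis of gift_carton, either way round below 0.2 rad and angle between each of pralines, tin, carton, slab_box's own z axis and vertical below 0.1 rad and linear speed of each of pralines, tin, carton, slab_box below 0.02 m/s and angular speed of each of pralines, tin, carton, slab_box below 0.2 rad/s and horizontal distance between tin and riser_round below 0.012 m and z of tin in the frame of riser_round between 0.003 and 0.01 m and horizontal distance between carton and riser_square below 0.012 m and z of carton in the frame of riser_square between 0.003 and 0.01 m and horizontal distance between slab_box and riser_oblong below 0.012 m and z of slab_box in the frame of riser_oblong between 0.003 and 0.01 m); the robot touches nothing.
It fails at once if one of the three tall things is tipped (over 0.5 rad) (angle between any of tin, carton, slab_box's own z axis and vertical above 0.5 rad).
It fails at once if the bowl of sweets is shifted by more than 20 mm (distance of bowl from where it was at the start of the episode above 0.02 m).
It also fails if it takes over 144 s, if anything falls off the work surface, if the arm or the gripper's body presses on something with over 40 N, if the wrist force passes 120 N, or if a joint passes its speed limit or range.

## Working session

There is one attempt and no reset: what is moved stays moved. The work goes in short steps, Python scripts to look and compute and a tool call to move; the robot and the scene stay as the last step left them, time stands still between calls to the robot, and variables do not carry over. Pictures are saved under pics/ and viewed, at most 14 in all, crops included, and the job is handed in when it is done.

Besides the shell and the picture viewer there is one more tool, called by a JSON object that holds its "api" and its "payload", one argument or row to a line. carry_out: Moves the arm, as the interface text tells. Its arguments: {"type":"object","properties":{"targets":{"type":"array","items":{"type":"array","items":{"type":"number","minimum":-1,"maximum":1}}},"hand":{"type":"number"},"squeeze":{"type":"number"}},"required":["targets"]}

```bash
mkdir -p pics; ls; python3 - <<'E'
from plant import r
import cv2,numpy as np
s=r.get_state();print({k:np.round(v,3).tolist() for k,v in s.items()})
for n in("scene","side","wrist"):
    i=r.camera_info(n);print(n,{k:np.round(v,4).tolist() for k,v in i.items()})
    cv2.imwrite(f"pics/{n}0.png",r.capture(n)[:,:,::-1])
E
```

```text
pics
{'time_s': 0.0, 'joints': [-48.064, 20.593, 0.635, -0.021, -70.133, -16.508], 'qd': [0.048, 0.052, 0.05, 0.008, 0.004, 0.055], 'joint_torque': [0.0, -58.273, 29.305, 6.997, 0.007, -0.0], 'tcp_pos': [0.29, -0.609, 0.234], 'eef_rot': [179.907, -0.007, -154.579], 'contact_force': [-0.025, -0.813, 0.693], 'moment': [0.003, 0.0, -0.015], 'gripper_force': 0.0, 'gripper_width': 0.087}
scene {'K': [[460.6539, 0.0, 276.8397], [0.0, 460.6539, 206.1207], [0.0, 0.0, 1.0]], 'eye': [1.4043, 0.0073, 0.6503], 'attitude': [-125.3953, 0.1201, 89.9141]}
side {'K': [[379.7225, 0.0, 272.2747], [0.0, 379.7225, 211.2439], [0.0, 0.0, 1.0]], 'eye': [0.2056, -0.4749, 0.6458], 'attitude': [-134.0295, -1.0495, -35.3828]}
wrist {'K': [[289.9409, 0.0, 277.9847], [0.0, 289.9409, 204.8897], [0.0, 0.0, 1.0]], 'eye': [0.2177, -0.6434, 0.3842], 'attitude': [163.016, -0.0791, 115.4148]}
```

View pics/scene0.png

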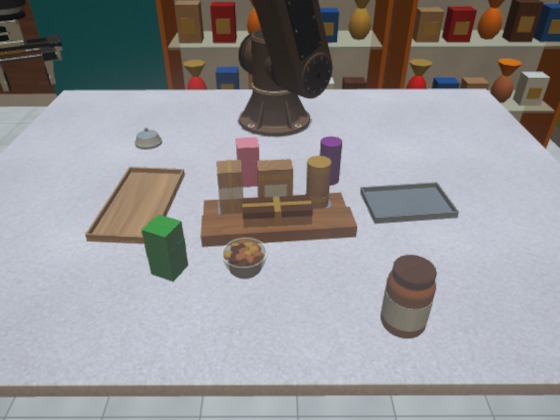

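View pics/side0.png

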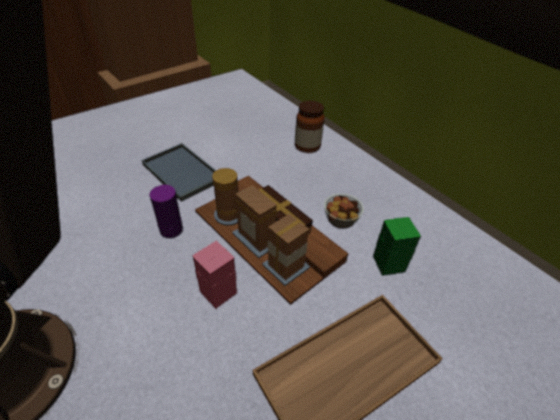

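The scene view shows the tray at image left (about 93–185, 169–239), which is robot −y, and the gift carton at right (361–456, 185–220), +y. On the display, the carton is at (229,185), the slab box at (275,182), the tin at (318,182), the pralines at (277,208) and the bowl at (245,255). The pink (247,162) and purple (330,160) decoys stand on the robot side.

```bash
cat > h.py <<'E'
import numpy as np,cv2
from plant import r
from scipy.spatial.transform import Rotation as R
def ray(info,uv,z):
    K=np.array(info["K"]);A=R.from_euler("xyz",info["attitude"],degrees=True).as_matrix();e=np.array(info["eye"])
    uv=np.atleast_2d(uv).astype(float)
    d=(A@np.linalg.inv(K)@np.c_[uv,np.ones(len(uv))].T).T
    return (e+d*((z-e[2])/d[:,2])[:,None])[:,:2]
def proj(info,p):
    K=np.array(info["K"]);A=R.from_euler("xyz",info["attitude"],degrees=True).as_matrix()
    c=K@(A.T@(np.array(p,float)-info["eye"]));return c[:2]/c[2]
def plan(goal,yaw):
    """rotation and shift (in scaled units) from measured pose to tool-down goal"""
    s=r.get_state();A=R.from_euler("xyz",s["eef_rot"],degrees=True)
    B=R.from_euler("xyz",[180,0,yaw],degrees=True)
    return np.round(A.inv().apply(np.array(goal)-s["tcp_pos"])/.5,3),np.round((A.inv()*B).as_rotvec(degrees=True)/60,3)
E
python3 - <<'E'
from h import *
S=r.camera_info("scene");D=r.camera_info("side")
f=lambda n,i,uv,z:print(n,np.round(ray(i,uv,z),3).tolist())
f("tray",S,[(130,169),(185,170),(165,239),(93,236)],.02)
f("gift",S,[(361,189),(441,185),(456,214),(378,220)],.018)
f("display step",S,[(202,221),(354,218)],.03)
f("display side",D,[(347,256),(292,299),(196,210),(247,178)],.01)
f("carton",S,[(218,163),(242,163)],.131);f("slab",S,[(257,163),(293,163)],.131);f("tin",S,[(319,163)],.131)
f("carton side",D,[(289,231)],.131);f("slab side",D,[(257,202)],.131);f("tin side",D,[(226,176)],.131)
f("pral",S,[(243,200),(312,199)],.07);f("bowl",S,[(245,250)],.06)
f("pink",D,[(214,258)],.115);f("purple",D,[(163,192)],.115);f("green",D,[(401,228)],.115)
E
```

```text
tray [[0.345, -0.384], [0.35, -0.236], [0.638, -0.233], [0.627, -0.391]]
gift [[0.442, 0.218], [0.424, 0.423], [0.548, 0.421], [0.57, 0.237]]
display step [[0.588, -0.159], [0.578, 0.18]]
display side [[0.649, -0.149], [0.485, -0.167], [0.447, 0.162], [0.614, 0.196]]
carton [[0.506, -0.124], [0.506, -0.071]]
slab [[0.506, -0.037], [0.507, 0.044]]
tin [[0.507, 0.102]]
carton side [[0.517, -0.107]]
slab side [[0.512, -0.007]]
tin side [[0.503, 0.099]]
pral [[0.564, -0.068], [0.561, 0.086]]
bowl [[0.721, -0.055]]
pink [[0.377, -0.072]]
purple [[0.375, 0.145]]
green [[0.711, -0.212]]
```

View pics/wrist0.png

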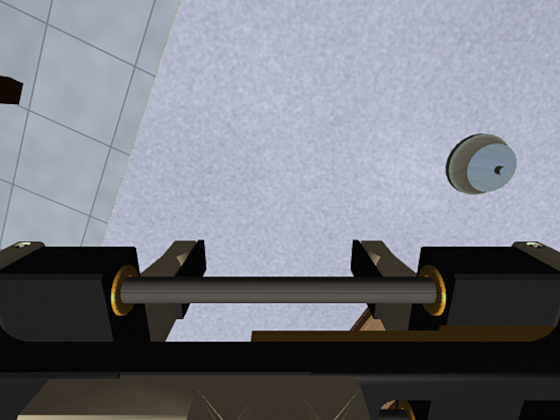

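The wrist view shows only the table, with a grey knob at (480,163) and no obstacle. Next I'll turn the tool so the jaws close along world x and rise for overhead views.

{"api": "carry_out", "payload": {
  "targets": [
    [0,0,-0.047,0,0,-0.154],
    [0,0,-0.047,0,0,-0.154],
    [0,0,-0.047,0,0,-0.154],
    [0,0,-0.047,0,0,-0.154],
    [0,0,-0.047,0,0,-0.154]
  ],
  "hand": 1
}}

```text
time_s: 0.78
tcp_pos: [0.2897, -0.6094, 0.3525]
eef_rot: [180.0, 0.0, -108.1]
contact_force: [0.6, 0.1, 0.1]
gripper_width: 0.0875
gripper_force: 0.0
```

{"api": "carry_out", "payload": {
  "targets": [
    [0,0,-0.047,0,0,-0.154],
    [0,0,-0.047,0,0,-0.154],
    [-0.09,-0.053,0,0,0,0],
    [-0.09,-0.053,0,0,0,0],
    [-0.09,-0.053,0,0,0,0]
  ]
}}

```text
time_s: 1.4
tcp_pos: [0.3695, -0.4731, 0.3987]
eef_rot: [180.0, 0.0, -89.9]
contact_force: [0.9, 0.0, 0.3]
gripper_width: 0.0876
gripper_force: 0.0
```

{"api": "carry_out", "payload": {
  "targets": [
    [-0.09,-0.053,0,0,0,0],
    [-0.09,-0.053,0,0,0,0],
    [-0.09,-0.053,0,0,0,0],
    [-0.09,-0.053,0,0,0,0],
    [-0.09,-0.053,0,0,0,0]
  ]
}}

```text
time_s: 2.02
tcp_pos: [0.5016, -0.2475, 0.399]
eef_rot: [180.0, 0.0, -89.9]
contact_force: [1.0, -1.0, -0.3]
gripper_width: 0.0875
gripper_force: 0.0
```

{"api": "carry_out", "payload": {
  "targets": [
    [0,0,0,0,0,0],
    [0,0,0,0,0,0]
  ]
}}

```text
time_s: 2.28
tcp_pos: [0.5011, -0.249, 0.3989]
eef_rot: [180.0, -0.0, -89.8]
contact_force: [0.0, -1.3, 0.1]
gripper_width: 0.0878
gripper_force: 0.0
```

Picture here, then shift over the display and the gift carton.

```bash
cat >> h.py <<'E'
import json
def snap(n):
    i=r.camera_info("wrist");im=r.capture("wrist")[:,:,::-1];cv2.imwrite(f"pics/{n}.png",im)
    json.dump({k:np.array(v).tolist() for k,v in i.items()},open(f"pics/{n}.json","w"));return i,im
E
python3 -c "
from h import *
snap('tray')"
```

{"api": "carry_out", "payload": {
  "targets": [
    [-0.12,0,0,0,0,0],
    [-0.12,0,0,0,0,0],
    [-0.12,0,0,0,0,0],
    [-0.12,0,0,0,0,0],
    [-0.12,0,0,0,0,0]
  ]
}}

```text
time_s: 2.95
tcp_pos: [0.5002, 0.0513, 0.3994]
eef_rot: [-180.0, 0.0, -90.0]
contact_force: [1.5, -0.3, -0.1]
gripper_width: 0.0877
gripper_force: 0.0
```

{"api": "carry_out", "payload": {
  "targets": [
    [0,0,0,0,0,0],
    [0,0,0,0,0,0]
  ]
}}

```text
time_s: 3.2
tcp_pos: [0.5005, 0.0501, 0.3991]
eef_rot: [180.0, -0.0, -89.9]
contact_force: [0.8, -0.4, 0.4]
gripper_width: 0.0877
gripper_force: 0.0
```

```bash
python3 -c "
from h import *
snap('disp')"
```

{"api": "carry_out", "payload": {
  "targets": [
    [-0.12,0,0,0,0,0],
    [-0.12,0,0,0,0,0],
    [-0.12,0,0,0,0,0],
    [-0.12,0,0,0,0,0],
    [-0.12,0,0,0,0,0]
  ]
}}

```text
time_s: 3.88
tcp_pos: [0.501, 0.3507, 0.3994]
eef_rot: [-180.0, 0.0, -90.1]
contact_force: [0.5, 0.7, -0.1]
gripper_width: 0.0873
gripper_force: 0.0
```

{"api": "carry_out", "payload": {
  "targets": [
    [0,0,0,0,0,0],
    [0,0,0,0,0,0]
  ]
}}

```text
time_s: 4.12
tcp_pos: [0.5009, 0.3495, 0.3987]
eef_rot: [180.0, -0.0, -90.0]
contact_force: [0.7, -0.1, 0.5]
gripper_width: 0.0877
gripper_force: 0.0
```

```bash
python3 -c "
from h import *
snap('gift')
a=[cv2.resize(cv2.imread(f'pics/{n}.png')[:275],None,fx=.714,fy=.714) for n in('tray','disp','gift')]
cv2.imwrite('pics/three.png',np.vstack(a))
cv2.imwrite('pics/disp_c.png',cv2.resize(cv2.imread('pics/disp.png')[0:250,130:430],None,fx=2.4,fy=2.4))"
```

```text
(no output)
```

View pics/three.png

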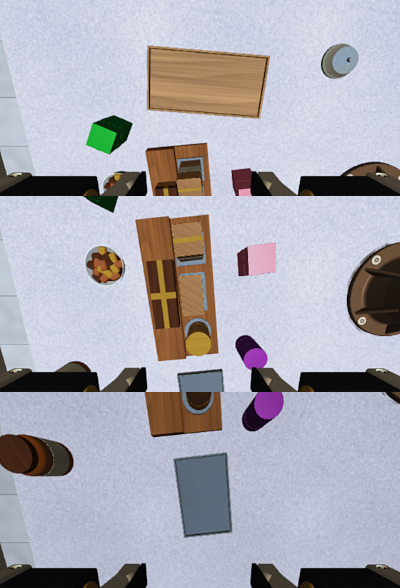

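View pics/disp_c.png

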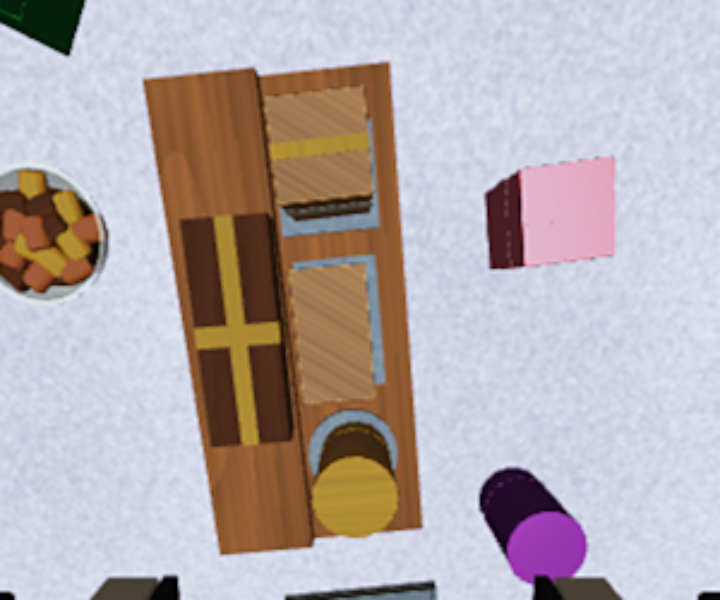

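The top view shows, in order along the row: carton (−y), slab, tin (+y). The pralines are at crop (236,335) and the bowl at (45,235). The display is yawed about 4°. Now I'll measure precisely.

```bash
python3 - <<'E'
from h import *
L=lambda n:(json.load(open(f"pics/{n}.json")),cv2.imread(f"pics/{n}.png"))
def rect(P):
    P=np.array(P);c,(a,b),t=cv2.minAreaRect(P.astype(np.float32));bx=cv2.boxPoints((c,(a,b),t))
    e=max([bx[1]-bx[0],bx[2]-bx[1]],key=np.linalg.norm);print("  ",np.round(c,4),"size",np.round([a,b],3),"long axis",np.round(np.degrees(np.arctan2(e[1],e[0])),1))
i,im=L("disp");D=lambda l:np.array(l)/2.4+[130,0]
for n,p,z in[("carton",[(263,97),(365,86),(373,192),(275,207)],.131),("slab",[(290,268),(369,262),(376,396),(300,404)],.131),("pral",[(180,220),(270,213),(293,440),(211,446)],.07),("step",[(145,80),(255,68),(312,545),(220,553)],.03),
  ("deck",[(389,63),(422,527)],.01)]:
    P=ray(i,D(p),z);print(n,np.round(P,3).tolist())
    if len(P)>2:rect(P)
print("tin",ray(i,D([(355,497)]),.131),"bowl",ray(i,D([(35,235)]),.06))
# automated masks: tall tops
hsv=cv2.cvtColor(im,cv2.COLOR_BGR2HSV)
for n,z in(("tray",.02),("gift",.018)):
    i,im=L(n);hsv=cv2.cvtColor(im,cv2.COLOR_BGR2HSV).astype(int);H,S,V=hsv[...,0],hsv[...,1],hsv[...,2]
    m=(S>70)&(V>40)&(H<25) if n=="tray" else (V<140)&(S<110)
    m[:,:190]=0;m[:,400:]=0
    if n=="tray":m[175:]=0
    else: m[:75]=0;m[230:]=0
    cs,_=cv2.findContours(m.astype(np.uint8),0,2);c=max(cs,key=cv2.contourArea)[:,0]
    print(n,c.min(0),c.max(0));rect(ray(i,c,z))
E
```

```text
carton [[0.55, -0.122], [0.495, -0.128], [0.49, -0.076], [0.545, -0.068]]
   [ 0.52   -0.0978] size [0.056 0.055] long axis 5.6
slab [[0.537, -0.035], [0.492, -0.039], [0.487, 0.038], [0.533, 0.043]]
   [0.5128 0.0023] size [0.046 0.079] long axis -86.4
pral [[0.613, -0.065], [0.555, -0.07], [0.544, 0.079], [0.602, 0.084]]
   [0.5783 0.007 ] size [0.058 0.15 ] long axis -85.7
step [[0.639, -0.155], [0.566, -0.162], [0.534, 0.174], [0.608, 0.181]]
   [0.587  0.0096] size [0.074 0.338] long axis -84.6
deck [[0.477, -0.17], [0.445, 0.166]]
tin [[0.50003693 0.10218548]] bowl [[ 0.7117334  -0.05677217]]
tray [206  64] [377 165]
   [ 0.4819 -0.3268] size [0.148 0.288] long axis -4.3
gift [243  85] [324 203]
   [0.4859 0.3238] size [0.129 0.199] long axis -83.7
```

{"api": "carry_out", "payload": {
  "targets": [
    [0,0,0,0,0,-0.092],
    [0.11,0.006,0,0,0,0],
    [0.11,0.006,0,0,0,0],
    [0.11,0.006,0.04,0,0,0],
    [0.11,0.006,0.06,0,0,0]
  ]
}}

```text
time_s: 4.8
tcp_pos: [0.5097, 0.1275, 0.3504]
eef_rot: [-179.8, 0.1, -84.5]
contact_force: [0.6, 0.1, -1.0]
gripper_width: 0.0876
gripper_force: 0.0
```

{"api": "carry_out", "payload": {
  "targets": [
    [0.11,0.006,0.06,0,0,0],
    [0.11,0.006,0.06,0,0,0],
    [0.11,0.006,0.06,0,0,0],
    [0.11,0.006,0.06,0,0,0],
    [0,0,0,0,0,0]
  ]
}}

```text
time_s: 5.42
tcp_pos: [0.5167, -0.0933, 0.2278]
eef_rot: [179.8, -0.0, -84.8]
contact_force: [-0.1, 0.1, 0.6]
gripper_width: 0.0872
gripper_force: 0.0
```

{"api": "carry_out", "payload": {
  "targets": [
    [0,0,0,0,0,0]
  ]
}}

```text
time_s: 5.55
tcp_pos: [0.519, -0.0899, 0.2304]
eef_rot: [-179.9, -0.0, -84.5]
contact_force: [0.4, 0.5, 0.9]
gripper_width: 0.0878
gripper_force: 0.0
```

```bash
python3 -c "
from h import *
print(r.get_state()['eef_rot'],plan([.52,-.098,.09],-84.5))"
```

```text
[-1.79924148e+02 -7.62335937e-03 -8.45338198e+01] (array([ 0.016, -0.   ,  0.281]), array([-0.001, -0.   , -0.001]))
```

{"api": "carry_out", "payload": {
  "targets": [
    [0.016,0,0.06,0,0,0],
    [0,0,0.06,0,0,0],
    [0,0,0.06,0,0,0],
    [0,0,0.06,0,0,0],
    [0,0,0.04,0,0,0]
  ]
}}

```text
time_s: 6.18
tcp_pos: [0.5204, -0.0955, 0.0896]
eef_rot: [-179.9, 0.0, -84.3]
contact_force: [0.2, -0.1, 0.5]
gripper_width: 0.0874
gripper_force: 0.0
```

{"api": "carry_out", "payload": {
  "targets": [
    [0,0,0,0,0,0],
    [0,0,0,0,0,0],
    [0,0,0,0,0,0],
    [0,0,0,0,0,0],
    [0,0,0,0,0,0]
  ],
  "hand": 0,
  "squeeze": 20
}}

```text
time_s: 6.8
tcp_pos: [0.5205, -0.0963, 0.0905]
eef_rot: [-179.9, -0.0, -84.4]
contact_force: [-1.6, 1.9, 6.5]
gripper_width: 0.054
gripper_force: 19.9
```

{"api": "carry_out", "payload": {
  "targets": [
    [0,0,0,0,0,0],
    [0,0,-0.02,0,0,0],
    [0,0,-0.02,0,0,0],
    [0,0,0,0,0,0]
  ]
}}

```text
time_s: 7.3
tcp_pos: [0.5206, -0.0964, 0.1106]
eef_rot: [-179.9, 0.0, -84.4]
contact_force: [-0.2, -0.5, -2.8]
gripper_width: 0.0542
gripper_force: 19.9
```

{"api": "carry_out", "payload": {
  "targets": [
    [0,0,-0.05,0,0,0],
    [0,0,-0.07,0,0,0],
    [0,0,-0.07,0,0,0],
    [0,0,-0.05,0,0,0],
    [0.04,0,0,0,0,0]
  ]
}}

```text
time_s: 7.92
tcp_pos: [0.5231, -0.1158, 0.2319]
eef_rot: [-179.8, 0.0, -84.3]
contact_force: [0.4, -0.4, -3.7]
gripper_width: 0.054
gripper_force: 19.9
```

{"api": "carry_out", "payload": {
  "targets": [
    [0.09,-0.014,0,0,0,0],
    [0.09,-0.014,0,0,0,0],
    [0.09,-0.014,0,0,0,0],
    [0.09,-0.014,0,0,0,0],
    [0.05,-0.01,0,0,0,0]
  ]
}}

```text
time_s: 8.55
tcp_pos: [0.5747, -0.3191, 0.2285]
eef_rot: [179.9, 0.0, -84.5]
contact_force: [0.1, 0.7, -3.6]
gripper_width: 0.0538
gripper_force: 19.9
```

{"api": "carry_out", "payload": {
  "targets": [
    [0.034,0,0,0,0,0],
    [0,0,0,0,0,0],
    [0,0,0.06,0,0,0],
    [0,0,0.06,0,0,0],
    [0,0,0.06,0,0,0]
  ]
}}

```text
time_s: 9.18
tcp_pos: [0.5765, -0.3328, 0.1391]
eef_rot: [-180.0, 0.0, -84.3]
contact_force: [0.5, 0.6, -2.6]
gripper_width: 0.0539
gripper_force: 19.9
```

{"api": "carry_out", "payload": {
  "targets": [
    [0,0,0.05,0,0,0],
    [0,0,0.03,0,0,0],
    [0,0,0.02,0,0,0],
    [0,0,0,0,0,0],
    [0,0,0,0,0,0]
  ]
}}

```text
time_s: 9.8
tcp_pos: [0.5772, -0.3342, 0.0906]
eef_rot: [-179.9, -0.0, -84.4]
contact_force: [0.1, 0.0, -3.2]
gripper_width: 0.0538
gripper_force: 19.9
```

{"api": "carry_out", "payload": {
  "targets": [
    [0,0,0.01,0,0,0],
    [0,0,0.01,0,0,0],
    [0,0,0,0,0,0],
    [0,0,0,0,0,0]
  ]
}}

```text
time_s: 10.3
tcp_pos: [0.5764, -0.334, 0.0794]
eef_rot: [180.0, 0.0, -84.4]
contact_force: [0.4, -0.4, -2.7]
gripper_width: 0.0538
gripper_force: 20.0
```

{"api": "carry_out", "payload": {
  "targets": [
    [0,0,0,0,0,0],
    [0,0,0,0,0,0],
    [0,0,-0.03,0,0,0],
    [0,0,-0.09,0,0,0],
    [0,0,-0.09,0,0,0]
  ],
  "hand": 0.77
}}

```text
time_s: 10.92
tcp_pos: [0.5766, -0.3342, 0.1869]
eef_rot: [-180.0, -0.0, -84.4]
contact_force: [0.2, -0.2, 0.5]
gripper_width: 0.0673
gripper_force: 0.0
```

{"api": "carry_out", "payload": {
  "targets": [
    [0,0,-0.09,0,0,0],
    [0,0,0,0,0,0]
  ],
  "hand": 1
}}

```text
time_s: 11.18
tcp_pos: [0.5786, -0.3351, 0.236]
eef_rot: [-179.5, -0.3, -84.3]
contact_force: [0.8, 0.3, -0.4]
gripper_width: 0.0819
gripper_force: 0.0
```

```bash
python3 -c "
from h import *
snap('t1')
print(plan([.5128,.0023,.23],-84.5))"
```

```text
(array([-0.683,  0.063,  0.005]), array([-0.005, -0.002,  0.002]))
```

View pics/t1.png

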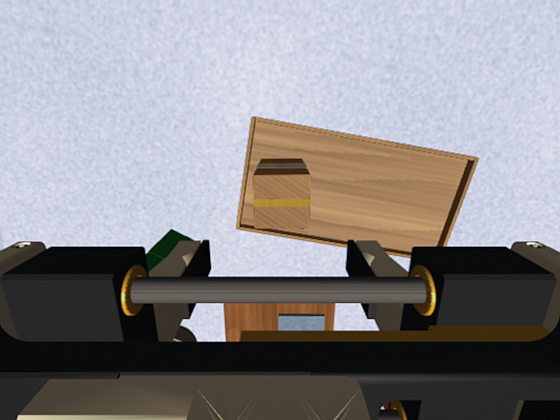

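The carton stands upright in the tray (255–310, 160–228). Next is the slab box.

{"api": "carry_out", "payload": {
  "targets": [
    [-0.1,0.009,0,0,0,0],
    [-0.1,0.009,0,0,0,0],
    [-0.1,0.009,0,0,0,0],
    [-0.1,0.009,0,0,0,0],
    [-0.1,0.009,0,0,0,0]
  ]
}}

```text
time_s: 11.85
tcp_pos: [0.5287, -0.086, 0.2293]
eef_rot: [180.0, 0.0, -84.4]
contact_force: [0.6, 0.3, 0.5]
gripper_width: 0.0875
gripper_force: 0.0
```

{"api": "carry_out", "payload": {
  "targets": [
    [-0.1,0.009,0,0,0,0],
    [-0.083,0.009,0,0,0,0],
    [0,0,0,0,0,0],
    [0,0,0.06,0,0,0],
    [0,0,0.06,0,0,0]
  ]
}}

```text
time_s: 12.48
tcp_pos: [0.5117, 0.0023, 0.1689]
eef_rot: [-180.0, 0.0, -84.4]
contact_force: [0.6, 0.6, -0.4]
gripper_width: 0.0876
gripper_force: 0.0
```

{"api": "carry_out", "payload": {
  "targets": [
    [0,0,0.06,0,0,0],
    [0,0,0.06,0,0,0],
    [0,0,0.04,0,0,0],
    [0,0,0,0,0,0],
    [0,0,0,0,0,0]
  ]
}}

```text
time_s: 13.1
tcp_pos: [0.5122, 0.0024, 0.0902]
eef_rot: [-180.0, -0.0, -84.4]
contact_force: [0.1, 0.5, 0.3]
gripper_width: 0.0876
gripper_force: 0.0
```

{"api": "carry_out", "payload": {
  "targets": [
    [0,0,0,0,0,0],
    [0,0,0,0,0,0],
    [0,0,0,0,0,0],
    [0,0,0,0,0,0],
    [0,0,0,0,0,0]
  ],
  "hand": 0
}}

```text
time_s: 13.72
tcp_pos: [0.5121, 0.0029, 0.0897]
eef_rot: [-180.0, 0.0, -84.4]
contact_force: [0.7, 0.2, 2.0]
gripper_width: 0.0439
gripper_force: 20.0
```

{"api": "carry_out", "payload": {
  "targets": [
    [0,0,0,0,0,0],
    [0,0,-0.02,0,0,0],
    [0,0,-0.06,0,0,0],
    [0,0,-0.07,0,0,0],
    [0,0,-0.07,0,0,0]
  ]
}}

```text
time_s: 14.35
tcp_pos: [0.5112, 0.0026, 0.2009]
eef_rot: [180.0, -0.0, -84.4]
contact_force: [1.4, 0.7, -2.3]
gripper_width: 0.044
gripper_force: 20.0
```

{"api": "carry_out", "payload": {
  "targets": [
    [0,0,-0.06,0,0,0],
    [0.04,0.008,0,0,0,0],
    [0.09,0.017,0,0,0,0],
    [0.09,0.017,0,0,0,0],
    [0.09,0.017,0,0,0,0]
  ]
}}

```text
time_s: 14.98
tcp_pos: [0.4969, -0.1556, 0.23]
eef_rot: [180.0, 0.0, -84.3]
contact_force: [1.3, 0.0, -1.5]
gripper_width: 0.0442
gripper_force: 20.0
```

{"api": "carry_out", "payload": {
  "targets": [
    [0.09,0.017,0,0,0,0],
    [0.09,0.017,0,0,0,0],
    [0.09,0.017,0,0,0,0],
    [0.049,0.009,0,0,0,0],
    [0.02,0.004,0,0,0,0]
  ]
}}

```text
time_s: 15.6
tcp_pos: [0.4816, -0.3274, 0.2294]
eef_rot: [179.9, 0.0, -84.5]
contact_force: [-0.1, -0.2, -2.6]
gripper_width: 0.0441
gripper_force: 20.0
```

{"api": "carry_out", "payload": {
  "targets": [
    [0,0,0,0,0,0],
    [0,0,0.06,0,0,0],
    [0,0,0.06,0,0,0],
    [0,0,0.06,0,0,0],
    [0,0,0.05,0,0,0]
  ]
}}

```text
time_s: 16.23
tcp_pos: [0.4824, -0.3248, 0.1138]
eef_rot: [180.0, 0.0, -84.3]
contact_force: [-0.2, -0.1, -2.2]
gripper_width: 0.0438
gripper_force: 20.0
```

{"api": "carry_out", "payload": {
  "targets": [
    [0,0,0.03,0,0,0],
    [0,0,0.02,0,0,0],
    [0,0,0.01,0,0,0],
    [0,0,0,0,0,0],
    [0,0,0,0,0,0]
  ]
}}

```text
time_s: 16.85
tcp_pos: [0.4828, -0.3264, 0.0853]
eef_rot: [-179.9, -0.0, -84.4]
contact_force: [-0.2, -0.3, -2.3]
gripper_width: 0.0439
gripper_force: 20.0
```

{"api": "carry_out", "payload": {
  "targets": [
    [0,0,0.006,0,0,0],
    [0,0,0.006,0,0,0],
    [0,0,0,0,0,0],
    [0,0,0,0,0,0]
  ]
}}

```text
time_s: 17.35
tcp_pos: [0.4825, -0.3264, 0.0787]
eef_rot: [-180.0, -0.0, -84.4]
contact_force: [0.7, -1.7, -0.1]
gripper_width: 0.0437
gripper_force: 20.0
```

{"api": "carry_out", "payload": {
  "targets": [
    [0,0,0,0,0,0],
    [0,0,0,0,0,0],
    [0,0,-0.03,0,0,0],
    [0,0,-0.09,0,0,0],
    [0,0,-0.09,0,0,0]
  ],
  "hand": 0.68
}}

```text
time_s: 17.98
tcp_pos: [0.4823, -0.3263, 0.1857]
eef_rot: [180.0, -0.0, -84.4]
contact_force: [1.6, -0.6, -0.0]
gripper_width: 0.0597
gripper_force: 0.0
```

{"api": "carry_out", "payload": {
  "targets": [
    [0,0,-0.09,0,0,0],
    [-0.1,-0.014,0,0,0,0],
    [-0.1,-0.014,0,0,0,0],
    [-0.1,-0.014,0,0,0,0],
    [-0.1,-0.014,0,0,0,0]
  ],
  "hand": 1
}}

```text
time_s: 18.6
tcp_pos: [0.4906, -0.123, 0.23]
eef_rot: [-179.9, -0.0, -84.4]
contact_force: [0.3, -0.1, -1.1]
gripper_width: 0.0877
gripper_force: 0.0
```

{"api": "carry_out", "payload": {
  "targets": [
    [-0.1,-0.014,0,0,0,0],
    [-0.1,-0.014,0,0,0,0],
    [-0.1,-0.014,0,0,0,0],
    [-0.1,-0.014,0,0,0,0],
    [-0.049,-0.004,0,0,0,0]
  ]
}}

```text
time_s: 19.23
tcp_pos: [0.4985, 0.1043, 0.2299]
eef_rot: [-179.9, 0.0, -84.3]
contact_force: [0.3, -0.9, 0.6]
gripper_width: 0.0876
gripper_force: 0.0
```

{"api": "carry_out", "payload": {
  "targets": [
    [0,0,0,0,0,0]
  ]
}}

```text
time_s: 19.35
tcp_pos: [0.4985, 0.1035, 0.2296]
eef_rot: [-179.9, 0.0, -84.2]
contact_force: [0.1, -0.6, 0.5]
gripper_width: 0.0876
gripper_force: 0.0
```

```bash
python3 -c "
from h import *
print(plan([.50,.102,.09],-84.5))
cv2.imwrite('pics/s2.png',r.capture('side')[:,:,::-1]);cv2.imwrite('pics/sc2.png',r.capture('scene')[:,:,::-1])"
```

```text
(array([ 0.003, -0.002,  0.279]), array([-0.001,  0.   ,  0.005]))
```

View pics/s2.png

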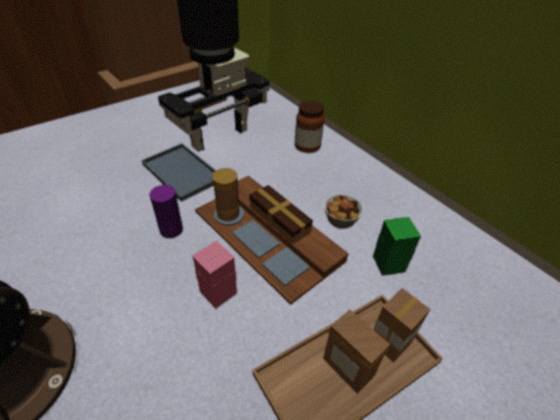

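The carton and slab stand in the tray and the tin, pralines and bowl are undisturbed. Now the tin.

{"api": "carry_out", "payload": {
  "targets": [
    [0,0,0.06,0,0,0],
    [0,0,0.06,0,0,0],
    [0,0,0.06,0,0,0],
    [0,0,0.06,0,0,0],
    [0,0,0.04,0,0,0]
  ]
}}

```text
time_s: 20.08
tcp_pos: [0.4981, 0.1005, 0.0877]
eef_rot: [179.9, -0.0, -84.5]
contact_force: [0.4, -0.4, 0.3]
gripper_width: 0.0875
gripper_force: 0.0
```

{"api": "carry_out", "payload": {
  "targets": [
    [0,0,0,0,0,0],
    [0,0,0,0,0,0],
    [0,0,0,0,0,0],
    [0,0,0,0,0,0],
    [0,0,0,0,0,0]
  ],
  "hand": 0
}}

```text
time_s: 20.7
tcp_pos: [0.4993, 0.1023, 0.0895]
eef_rot: [-179.9, 0.0, -84.3]
contact_force: [0.8, -0.5, 4.9]
gripper_width: 0.0535
gripper_force: 19.9
```

{"api": "carry_out", "payload": {
  "targets": [
    [0,0,0,0,0,0],
    [0,0,-0.02,0,0,0],
    [0,0,-0.06,0,0,0],
    [0,0,-0.07,0,0,0],
    [0,0,-0.07,0,0,0]
  ]
}}

```text
time_s: 21.32
tcp_pos: [0.4975, 0.1016, 0.1995]
eef_rot: [179.9, -0.0, -84.4]
contact_force: [0.0, 0.4, -2.5]
gripper_width: 0.0536
gripper_force: 19.9
```

{"api": "carry_out", "payload": {
  "targets": [
    [0,0,-0.06,0,0,0],
    [0.048,0.018,0,0,0,0],
    [0.09,0.033,0,0,0,0],
    [0.09,0.033,0,0,0,0],
    [0.09,0.033,0,0,0,0]
  ]
}}

```text
time_s: 21.95
tcp_pos: [0.4536, -0.0639, 0.2276]
eef_rot: [179.9, 0.0, -84.4]
contact_force: [0.7, 0.0, -2.1]
gripper_width: 0.0534
gripper_force: 19.9
```

{"api": "carry_out", "payload": {
  "targets": [
    [0.09,0.033,0,0,0,0],
    [0.09,0.033,0,0,0,0],
    [0.09,0.033,0,0,0,0],
    [0.09,0.033,0,0,0,0],
    [0.09,0.033,0,0,0,0]
  ]
}}

```text
time_s: 22.58
tcp_pos: [0.3935, -0.2953, 0.2276]
eef_rot: [179.9, 0.1, -84.4]
contact_force: [1.3, 0.1, -2.6]
gripper_width: 0.0538
gripper_force: 19.9
```

{"api": "carry_out", "payload": {
  "targets": [
    [0.05,0.022,0,0,0,0],
    [0,0,0,0,0,0],
    [0,0,0.06,0,0,0],
    [0,0,0.06,0,0,0],
    [0,0,0.06,0,0,0]
  ]
}}

```text
time_s: 23.2
tcp_pos: [0.3862, -0.3192, 0.1372]
eef_rot: [179.9, 0.1, -84.4]
contact_force: [0.5, -0.7, -2.1]
gripper_width: 0.0539
gripper_force: 20.0
```

{"api": "carry_out", "payload": {
  "targets": [
    [0,0,0.05,0,0,0],
    [0,0,0.03,0,0,0],
    [0,0,0.02,0,0,0],
    [0,0,0.01,0,0,0],
    [0,0,0,0,0,0]
  ]
}}

```text
time_s: 23.82
tcp_pos: [0.3874, -0.3201, 0.0838]
eef_rot: [-180.0, -0.0, -84.4]
contact_force: [0.1, 0.4, -1.9]
gripper_width: 0.0538
gripper_force: 20.0
```

{"api": "carry_out", "payload": {
  "targets": [
    [0,0,0.005,0,0,0],
    [0,0,0.005,0,0,0],
    [0,0,0,0,0,0],
    [0,0,0,0,0,0]
  ]
}}

```text
time_s: 24.32
tcp_pos: [0.3873, -0.32, 0.0786]
eef_rot: [-180.0, -0.0, -84.4]
contact_force: [0.2, -0.1, -2.4]
gripper_width: 0.0537
gripper_force: 20.0
```

{"api": "carry_out", "payload": {
  "targets": [
    [0,0,0,0,0,0],
    [0,0,0,0,0,0],
    [0,0,-0.03,0,0,0],
    [0,0,-0.09,0,0,0],
    [0,0,-0.09,0,0,0]
  ],
  "hand": 0.77
}}

```text
time_s: 24.95
tcp_pos: [0.3871, -0.3201, 0.1858]
eef_rot: [180.0, -0.0, -84.4]
contact_force: [1.7, -0.1, -0.8]
gripper_width: 0.0675
gripper_force: 0.0
```

{"api": "carry_out", "payload": {
  "targets": [
    [0,0,-0.09,0,0,0],
    [-0.09,-0.063,0,0,0,0],
    [-0.09,-0.063,0,0,0,0],
    [-0.09,-0.063,0,0,0,0],
    [-0.09,-0.063,0,0,0,0]
  ],
  "hand": 1
}}

```text
time_s: 25.58
tcp_pos: [0.4958, -0.127, 0.2302]
eef_rot: [-179.9, -0.0, -84.4]
contact_force: [0.6, -0.5, 0.1]
gripper_width: 0.0876
gripper_force: 0.0
```

{"api": "carry_out", "payload": {
  "targets": [
    [-0.09,-0.063,0,0,0,0],
    [-0.09,-0.063,0,0,0,0],
    [-0.07,-0.063,0,0,0,0],
    [0,0,0,0,0,0],
    [0,0,0,0,0,0]
  ]
}}

```text
time_s: 26.2
tcp_pos: [0.5766, 0.0052, 0.2292]
eef_rot: [-180.0, -0.0, -84.3]
contact_force: [-0.6, 0.0, 0.0]
gripper_width: 0.0876
gripper_force: 0.0
```

```bash
python3 -c "
from h import *
print(plan([.578,.007,.055],-85),r.get_state()['tcp_pos'])
snap('p1')
a=r.capture('side')[:,:,::-1]
cv2.imwrite('pics/s3.png',np.hstack([a[120:],cv2.imread('pics/p1.png')[:300]])[:, ::1] if 0 else np.vstack([a[150:],cv2.imread('pics/p1.png')[:320]]))"
```

```text
(array([-0.003, -0.003,  0.348]), array([-0.   , -0.   ,  0.011])) [0.57658871 0.00519856 0.22917263]
```

View pics/s3.png

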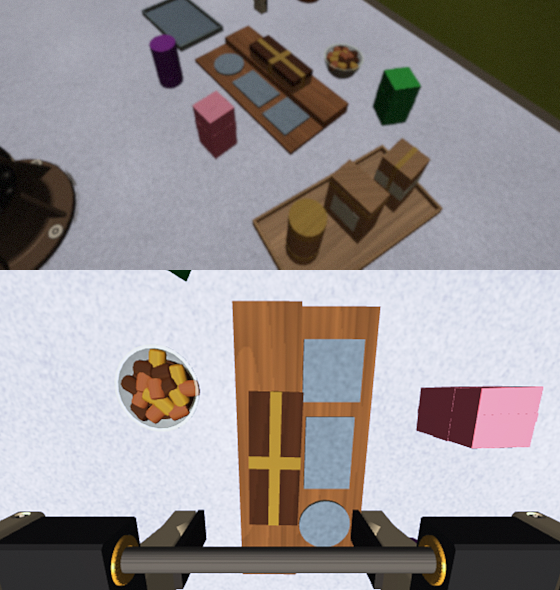

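All three stand in the tray and the empty risers are visible. I'll measure the risers and pralines in this view.

```bash
python3 - <<'E'
from h import *
i=json.load(open("pics/p1.json"));im=cv2.imread("pics/p1.png")
hsv=cv2.cvtColor(im,cv2.COLOR_BGR2HSV).astype(int);H,S,V=[hsv[...,k] for k in range(3)]
m=np.zeros(im.shape[:2],bool);m[25:285,297:375]=True
m&=(H>90)&(H<130)&(V<215)&(S>25)
m=cv2.morphologyEx(m.astype(np.uint8),cv2.MORPH_OPEN,np.ones((5,5)))
for c in cv2.findContours(m,0,2)[0]:
    if cv2.contourArea(c)<800:continue
    P=ray(i,c[:,0],.016).astype(np.float32);b=cv2.minAreaRect(P);print("riser",np.round(b[0],4),np.round(b[1],3),round(b[2],1),c[:,0].min(0),c[:,0].max(0))
P=ray(i,[(249,121),(302,121),(299,255),(249,255)],.07);print("pral",np.round(P,3).tolist(),P.mean(0))
E
```

```text
riser [0.5024 0.1015] [0.067 0.069] 6.9 [300 231] [348 276]
riser [0.5124 0.0018] [0.059 0.092] 5.5 [304 147] [353 217]
riser [ 0.5218 -0.0973] [0.069 0.069] 5.7 [303  69] [363 131]
pral [[0.613, -0.066], [0.559, -0.072], [0.544, 0.08], [0.603, 0.085]] [0.57963442 0.00681009]
```

{"api": "carry_out", "payload": {
  "targets": [
    [-0.003,-0.004,0.08,0,0,0],
    [0,0,0.08,0,0,0],
    [0,0,0.08,0,0,0],
    [0,0,0.06,0,0,0],
    [0,0,0.048,0,0,0]
  ]
}}

```text
time_s: 26.92
tcp_pos: [0.578, 0.0057, 0.0539]
eef_rot: [180.0, -0.0, -84.5]
contact_force: [0.2, -0.8, 0.7]
gripper_width: 0.0874
gripper_force: 0.0
```

{"api": "carry_out", "payload": {
  "targets": [
    [0,0,0,0,0,0],
    [0,0,0,0,0,0],
    [0,0,0,0,0,0],
    [0,0,0,0,0,0],
    [0,0,0,0,0,0]
  ],
  "hand": 0,
  "squeeze": 30
}}

```text
time_s: 27.55
tcp_pos: [0.5796, 0.007, 0.0559]
eef_rot: [-179.9, 0.0, -84.4]
contact_force: [-0.8, -0.2, 7.2]
gripper_width: 0.0559
gripper_force: 29.9
```

{"api": "carry_out", "payload": {
  "targets": [
    [0,0,0,0,0,0],
    [0,0,-0.02,0,0,0],
    [0,0,-0.05,0,0,0],
    [0,0,-0.07,0,0,0],
    [0,0,-0.06,0,0,0]
  ]
}}

```text
time_s: 28.18
tcp_pos: [0.5781, 0.0068, 0.1558]
eef_rot: [180.0, 0.0, -84.4]
contact_force: [0.4, 0.3, -3.4]
gripper_width: 0.0559
gripper_force: 29.9
```

{"api": "carry_out", "payload": {
  "targets": [
    [0,0,0,0,0,0]
  ]
}}

```text
time_s: 28.3
tcp_pos: [0.5797, 0.0072, 0.1571]
eef_rot: [-179.8, 0.1, -84.4]
contact_force: [0.3, -0.5, -3.9]
gripper_width: 0.0562
gripper_force: 29.9
```

```bash
python3 -c "
from h import *
print(plan([.486,.324,.16],-84),r.get_state()['tcp_pos'])"
```

```text
(array([-0.649,  0.124, -0.006]), array([-0.004,  0.001, -0.006])) [0.57973796 0.00720075 0.15710872]
```

{"api": "carry_out", "payload": {
  "targets": [
    [-0.05,0.01,0,0,0,0],
    [-0.1,0.019,0,0,0,0],
    [-0.1,0.019,0,0,0,0],
    [-0.1,0.019,0,0,0,0],
    [-0.1,0.019,0,0,0,0]
  ]
}}

```text
time_s: 28.92
tcp_pos: [0.5122, 0.2274, 0.1532]
eef_rot: [179.9, -0.1, -84.4]
contact_force: [0.9, 0.2, -3.7]
gripper_width: 0.0559
gripper_force: 29.9
```

{"api": "carry_out", "payload": {
  "targets": [
    [-0.1,0.019,0,0,0,0],
    [-0.07,0.014,0,0,0,0],
    [-0.03,0.005,0,0,0,0],
    [0,0,0,0,0,0],
    [0,0,0.06,0,0,0]
  ]
}}

```text
time_s: 29.55
tcp_pos: [0.4862, 0.3245, 0.1258]
eef_rot: [-179.8, 0.1, -84.4]
contact_force: [0.3, 1.0, -4.1]
gripper_width: 0.0559
gripper_force: 29.9
```

{"api": "carry_out", "payload": {
  "targets": [
    [0,0,0.06,0,0,0],
    [0,0,0.06,0,0,0],
    [0,0,0.04,0,0,0],
    [0,0,0.02,0,0,0],
    [0,0,0,0,0,0]
  ]
}}

```text
time_s: 30.18
tcp_pos: [0.4851, 0.3232, 0.0341]
eef_rot: [179.9, -0.1, -84.4]
contact_force: [0.7, -0.4, -2.4]
gripper_width: 0.0561
gripper_force: 29.9
```

{"api": "carry_out", "payload": {
  "targets": [
    [0,0,0,0,0,0]
  ]
}}

```text
time_s: 30.3
tcp_pos: [0.4857, 0.3244, 0.0355]
eef_rot: [-179.9, 0.0, -84.4]
contact_force: [0.5, 0.6, -2.6]
gripper_width: 0.0559
gripper_force: 29.9
```

{"api": "carry_out", "payload": {
  "targets": [
    [0,0,0.006,0,0,0],
    [0,0,0.005,0,0,0],
    [0,0,0,0,0,0],
    [0,0,0,0,0,0]
  ]
}}

```text
time_s: 30.8
tcp_pos: [0.4852, 0.3244, 0.0299]
eef_rot: [-180.0, 0.0, -84.4]
contact_force: [-3.2, -1.7, 5.9]
gripper_width: 0.0557
gripper_force: 29.9
```

{"api": "carry_out", "payload": {
  "targets": [
    [0,0,0,0,0,0],
    [0,0,0,0,0,0],
    [0,0,0,0,0,0],
    [0,0,-0.05,0,0,0],
    [0,0,-0.1,0,0,0]
  ],
  "hand": 0.8
}}

```text
time_s: 31.42
tcp_pos: [0.4841, 0.323, 0.1028]
eef_rot: [179.8, -0.2, -84.4]
contact_force: [0.9, 0.6, -0.1]
gripper_width: 0.07
gripper_force: 0.0
```

{"api": "carry_out", "payload": {
  "targets": [
    [0,0,-0.1,0,0,0],
    [0,0,-0.1,0,0,0],
    [-0.1,0,-0.06,0,0,0],
    [0,0,0,0,0,0],
    [0,0,0,0,0,0]
  ]
}}

```text
time_s: 32.05
tcp_pos: [0.4797, 0.3737, 0.2334]
eef_rot: [179.9, -0.0, -84.4]
contact_force: [-0.2, -0.0, -0.6]
gripper_width: 0.0703
gripper_force: 0.0
```

```bash
python3 -c "
from h import *
snap('g2')
a=r.capture('scene')[:,:,::-1]
cv2.imwrite('pics/g2v.png',np.vstack([a[100:320],cv2.imread('pics/g2.png')[:320]]))
print(plan([.387,-.32,.235],-84.4))"
```

```text
(array([ 1.361,  0.32 , -0.002]), array([ 0.001, -0.001,  0.   ]))
```

View pics/g2v.png

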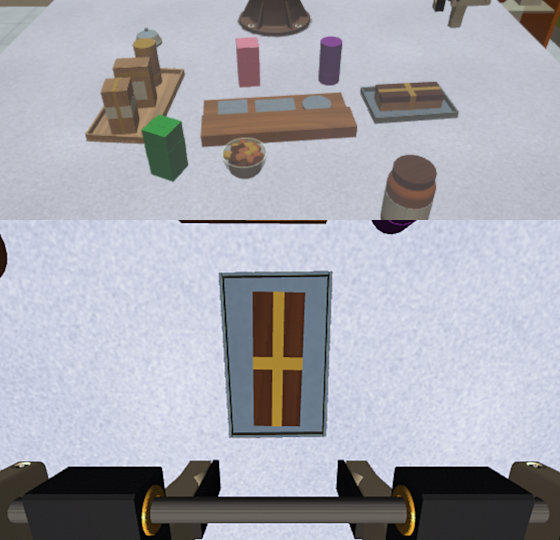

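Praline box is centred in the gift carton and the three still stand in the tray. Now the returns, starting with the tin.

{"api": "carry_out", "payload": {
  "targets": [
    [0.105,0.025,0,0,0,0],
    [0.105,0.025,0,0,0,0],
    [0.105,0.025,0,0,0,0],
    [0.105,0.025,0,0,0,0],
    [0.105,0.025,0,0,0,0]
  ],
  "hand": 0.8,
  "squeeze": 20
}}

```text
time_s: 32.78
tcp_pos: [0.4427, 0.1041, 0.2335]
eef_rot: [179.9, -0.0, -84.4]
contact_force: [1.2, -0.7, 0.2]
gripper_width: 0.0703
gripper_force: 0.0
```

{"api": "carry_out", "payload": {
  "targets": [
    [0.105,0.025,0,0,0,0],
    [0.105,0.025,0,0,0,0],
    [0.105,0.025,0,0,0,0],
    [0.105,0.025,0,0,0,0],
    [0.105,0.025,0,0,0,0]
  ]
}}

```text
time_s: 33.4
tcp_pos: [0.4059, -0.1629, 0.2337]
eef_rot: [180.0, -0.0, -84.4]
contact_force: [1.1, -0.2, 0.9]
gripper_width: 0.07
gripper_force: 0.0
```

{"api": "carry_out", "payload": {
  "targets": [
    [0.105,0.025,0,0,0,0],
    [0.105,0.025,0,0,0,0],
    [0.1,0.02,0,0,0,0],
    [0,0,0,0,0,0],
    [0,0,0,0,0,0]
  ]
}}

```text
time_s: 34.02
tcp_pos: [0.3866, -0.3186, 0.2333]
eef_rot: [179.9, 0.1, -84.5]
contact_force: [-0.8, 0.8, 0.5]
gripper_width: 0.0698
gripper_force: 0.0
```

```bash
python3 -c "
from h import *
snap('t2');print(plan([.387,-.32,.079],-84.4))"
```

```text
(array([0.004, 0.   , 0.309]), array([0.001, 0.001, 0.   ]))
```

View pics/t2.png

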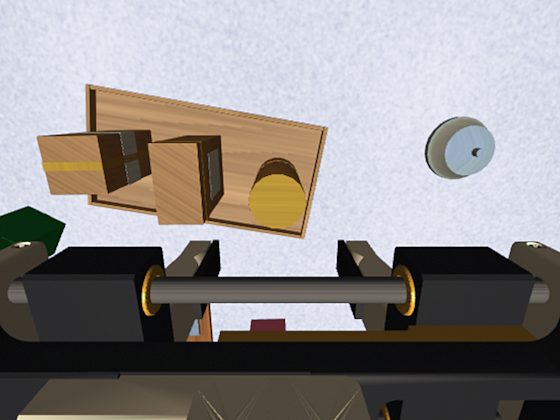

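The tray things all stand; the tin's lid is at (277,200). Grasping the tin.

{"api": "carry_out", "payload": {
  "targets": [
    [0.004,0,0.07,0,0,0],
    [0,0,0.07,0,0,0],
    [0,0,0.07,0,0,0],
    [0,0,0.06,0,0,0],
    [0,0,0.038,0,0,0]
  ]
}}

```text
time_s: 34.7
tcp_pos: [0.3876, -0.3189, 0.0789]
eef_rot: [179.9, 0.0, -84.2]
contact_force: [0.0, 0.5, -0.2]
gripper_width: 0.0702
gripper_force: 0.0
```

{"api": "carry_out", "payload": {
  "targets": [
    [0,0,0,0,0,0],
    [0,0,0,0,0,0],
    [0,0,0,0,0,0],
    [0,0,0,0,0,0],
    [0,0,0,0,0,0]
  ],
  "hand": 0
}}

```text
time_s: 35.33
tcp_pos: [0.3884, -0.3206, 0.0809]
eef_rot: [-179.9, -0.0, -84.4]
contact_force: [-0.8, 2.9, 7.0]
gripper_width: 0.0535
gripper_force: 19.9
```

{"api": "carry_out", "payload": {
  "targets": [
    [0,0,0,0,0,0],
    [0,0,-0.03,0,0,0],
    [0,0,-0.08,0,0,0],
    [0,0,-0.08,0,0,0],
    [0,0,-0.08,0,0,0]
  ]
}}

```text
time_s: 35.95
tcp_pos: [0.3873, -0.3204, 0.217]
eef_rot: [-180.0, 0.0, -84.4]
contact_force: [-0.1, -0.7, -2.0]
gripper_width: 0.0536
gripper_force: 20.0
```

{"api": "carry_out", "payload": {
  "targets": [
    [0,0,-0.03,0,0,0],
    [-0.047,-0.018,0,0,0,0],
    [-0.09,-0.034,0,0,0,0],
    [-0.09,-0.034,0,0,0,0],
    [-0.09,-0.034,0,0,0,0]
  ]
}}

```text
time_s: 36.58
tcp_pos: [0.4315, -0.1554, 0.2295]
eef_rot: [179.9, 0.0, -84.4]
contact_force: [0.3, 0.8, -1.3]
gripper_width: 0.0539
gripper_force: 20.0
```

{"api": "carry_out", "payload": {
  "targets": [
    [-0.09,-0.034,0,0,0,0],
    [-0.09,-0.034,0,0,0,0],
    [-0.09,-0.034,0,0,0,0],
    [-0.09,-0.034,0,0,0,0],
    [-0.09,-0.034,0,0,0,0]
  ]
}}

```text
time_s: 37.2
tcp_pos: [0.494, 0.0768, 0.2294]
eef_rot: [179.9, -0.0, -84.4]
contact_force: [0.9, -1.0, -2.6]
gripper_width: 0.0535
gripper_force: 20.0
```

{"api": "carry_out", "payload": {
  "targets": [
    [-0.05,-0.021,0,0,0,0],
    [0,0,0,0,0,0],
    [0,0,0,0,0,0],
    [0,0,0,0,0,0]
  ]
}}

```text
time_s: 37.7
tcp_pos: [0.5021, 0.1005, 0.2299]
eef_rot: [180.0, -0.0, -84.4]
contact_force: [-0.2, -0.2, -1.1]
gripper_width: 0.0537
gripper_force: 20.0
```

```bash
python3 -c "
from h import *
print(plan([.502,.1015,.09],-84.4))"
```

```text
(array([-0.002, -0.   ,  0.28 ]), array([ 0., -0., -0.]))
```

{"api": "carry_out", "payload": {
  "targets": [
    [-0.002,0,0.07,0,0,0],
    [0,0,0.07,0,0,0],
    [0,0,0.06,0,0,0],
    [0,0,0.04,0,0,0],
    [0,0,0.02,0,0,0]
  ]
}}

```text
time_s: 38.33
tcp_pos: [0.502, 0.1014, 0.0992]
eef_rot: [179.9, -0.0, -84.4]
contact_force: [0.1, 0.2, -1.4]
gripper_width: 0.0537
gripper_force: 20.0
```

{"api": "carry_out", "payload": {
  "targets": [
    [0,0,0.006,0,0,0],
    [0,0,0.005,0,0,0],
    [0,0,0,0,0,0],
    [0,0,0,0,0,0]
  ]
}}

```text
time_s: 38.83
tcp_pos: [0.5027, 0.1025, 0.0951]
eef_rot: [-180.0, 0.0, -84.4]
contact_force: [-0.5, 0.5, -1.8]
gripper_width: 0.0535
gripper_force: 20.0
```

{"api": "carry_out", "payload": {
  "targets": [
    [0,0,0.004,0,0,0],
    [0,0,0.004,0,0,0],
    [0,0,0,0,0,0],
    [0,0,0,0,0,0]
  ]
}}

```text
time_s: 39.33
tcp_pos: [0.5025, 0.1024, 0.0917]
eef_rot: [-180.0, -0.0, -84.3]
contact_force: [-5.9, 0.6, 11.4]
gripper_width: 0.0537
gripper_force: 20.0
```

{"api": "carry_out", "payload": {
  "targets": [
    [0,0,0,0,0,0],
    [0,0,0,0,0,0],
    [0,0,-0.03,0,0,0],
    [0,0,-0.09,0,0,0],
    [0,0,-0.09,0,0,0]
  ],
  "hand": 0.77
}}

```text
time_s: 39.95
tcp_pos: [0.5024, 0.1022, 0.1976]
eef_rot: [180.0, -0.0, -84.4]
contact_force: [1.3, 0.5, 0.5]
gripper_width: 0.0675
gripper_force: 0.0
```

{"api": "carry_out", "payload": {
  "targets": [
    [0,0,-0.07,0,0,0],
    [0.1,0.015,0,0,0,0],
    [0.1,0.015,0,0,0,0],
    [0.1,0.015,0,0,0,0],
    [0.1,0.015,0,0,0,0]
  ]
}}

```text
time_s: 40.58
tcp_pos: [0.4921, -0.1012, 0.2319]
eef_rot: [-179.9, -0.0, -84.3]
contact_force: [0.8, 0.1, 0.5]
gripper_width: 0.0676
gripper_force: 0.0
```

{"api": "carry_out", "payload": {
  "targets": [
    [0.1,0.015,0,0,0,0],
    [0.1,0.015,0,0,0,0],
    [0.1,0.015,0,0,0,0],
    [0.1,0.015,0,0,0,0],
    [0.049,0.004,0,0,0,0]
  ]
}}

```text
time_s: 41.2
tcp_pos: [0.4818, -0.3287, 0.2314]
eef_rot: [-180.0, -0.0, -84.5]
contact_force: [-0.5, 0.5, -0.8]
gripper_width: 0.0674
gripper_force: 0.0
```

{"api": "carry_out", "payload": {
  "targets": [
    [0,0,0,0,0,0],
    [0,0,0,0,0,0]
  ]
}}

```text
time_s: 41.45
tcp_pos: [0.4823, -0.3259, 0.2311]
eef_rot: [-180.0, -0.0, -84.4]
contact_force: [-0.4, -0.2, 0.2]
gripper_width: 0.0673
gripper_force: 0.0
```

```bash
python3 -c "
from h import *
print(plan([.4825,-.3264,.079],-84.4))
a=r.capture('scene')[:,:,::-1];cv2.imwrite('pics/sc5.png',cv2.resize(a[110:250,80:480],None,fx=2,fy=2))"
```

```text
(array([ 0.001, -0.   ,  0.304]), array([-0., -0.,  0.]))
```

View pics/sc5.png

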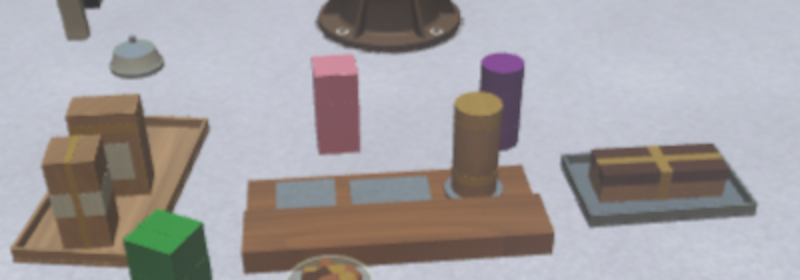

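Tin stands on its round riser. Slab box next.

{"api": "carry_out", "payload": {
  "targets": [
    [0.001,0,0.07,0,0,0],
    [0,0,0.07,0,0,0],
    [0,0,0.07,0,0,0],
    [0,0,0.06,0,0,0],
    [0,0,0.033,0,0,0]
  ]
}}

```text
time_s: 42.12
tcp_pos: [0.4822, -0.3256, 0.0781]
eef_rot: [179.9, 0.0, -84.3]
contact_force: [-0.4, -0.2, 0.6]
gripper_width: 0.0671
gripper_force: 0.0
```

{"api": "carry_out", "payload": {
  "targets": [
    [0,0,0,0,0,0],
    [0,0,0,0,0,0],
    [0,0,0,0,0,0],
    [0,0,0,0,0,0],
    [0,0,0,0,0,0]
  ],
  "hand": 0
}}

```text
time_s: 42.75
tcp_pos: [0.4832, -0.3269, 0.0804]
eef_rot: [-179.9, -0.1, -84.4]
contact_force: [-0.6, 2.7, 7.1]
gripper_width: 0.0441
gripper_force: 20.0
```

{"api": "carry_out", "payload": {
  "targets": [
    [0,0,0,0,0,0],
    [0,0,-0.03,0,0,0],
    [0,0,-0.08,0,0,0],
    [0,0,-0.08,0,0,0],
    [0,0,-0.08,0,0,0]
  ]
}}

```text
time_s: 43.38
tcp_pos: [0.482, -0.3267, 0.2162]
eef_rot: [-180.0, 0.0, -84.4]
contact_force: [0.8, 0.0, -2.1]
gripper_width: 0.044
gripper_force: 20.0
```

{"api": "carry_out", "payload": {
  "targets": [
    [0,0,-0.03,0,0,0],
    [-0.05,-0.01,0,0,0,0],
    [-0.09,-0.017,0,0,0,0],
    [-0.09,-0.017,0,0,0,0],
    [-0.09,-0.017,0,0,0,0]
  ]
}}

```text
time_s: 44.0
tcp_pos: [0.4964, -0.1631, 0.2286]
eef_rot: [179.9, 0.0, -84.4]
contact_force: [1.7, 1.0, -2.1]
gripper_width: 0.0438
gripper_force: 20.0
```

{"api": "carry_out", "payload": {
  "targets": [
    [-0.09,-0.017,0,0,0,0],
    [-0.09,-0.017,0,0,0,0],
    [-0.09,-0.017,0,0,0,0],
    [-0.04,-0.008,0,0,0,0],
    [-0.017,-0.003,0,0,0,0]
  ]
}}

```text
time_s: 44.62
tcp_pos: [0.5114, 0.0023, 0.2286]
eef_rot: [179.9, 0.0, -84.3]
contact_force: [0.8, -1.1, -2.1]
gripper_width: 0.0439
gripper_force: 20.0
```

{"api": "carry_out", "payload": {
  "targets": [
    [0,0,0,0,0,0],
    [0,0,0,0,0,0]
  ]
}}

```text
time_s: 44.88
tcp_pos: [0.5117, 0.0005, 0.2289]
eef_rot: [180.0, -0.0, -84.4]
contact_force: [-1.0, 0.2, -1.6]
gripper_width: 0.0437
gripper_force: 20.0
```

```bash
python3 -c "
from h import *
print(plan([.5122,.002,.096],-84.4))"
```

```text
(array([-0.003, -0.001,  0.266]), array([ 0., -0., -0.]))
```

{"api": "carry_out", "payload": {
  "targets": [
    [-0.003,-0.001,0.07,0,0,0],
    [0,0,0.07,0,0,0],
    [0,0,0.06,0,0,0],
    [0,0,0.04,0,0,0],
    [0,0,0.02,0,0,0]
  ]
}}

```text
time_s: 45.5
tcp_pos: [0.5117, 0.0018, 0.098]
eef_rot: [179.9, -0.0, -84.4]
contact_force: [0.2, 0.2, -1.8]
gripper_width: 0.0438
gripper_force: 20.0
```

{"api": "carry_out", "payload": {
  "targets": [
    [0,0,0.006,0,0,0],
    [0,0,0.005,0,0,0],
    [0,0,0.004,0,0,0],
    [0,0,0,0,0,0],
    [0,0,0,0,0,0]
  ]
}}

```text
time_s: 46.12
tcp_pos: [0.5124, 0.0029, 0.0919]
eef_rot: [-180.0, 0.0, -84.4]
contact_force: [-0.4, -0.2, -2.3]
gripper_width: 0.044
gripper_force: 20.0
```

{"api": "carry_out", "payload": {
  "targets": [
    [0,0,0.003,0,0,0],
    [0,0,0,0,0,0],
    [0,0,0,0,0,0]
  ]
}}

```text
time_s: 46.5
tcp_pos: [0.5124, 0.0029, 0.0914]
eef_rot: [-180.0, -0.0, -84.3]
contact_force: [-4.5, 1.5, 11.7]
gripper_width: 0.0439
gripper_force: 20.0
```

{"api": "carry_out", "payload": {
  "targets": [
    [0,0,0,0,0,0],
    [0,0,0,0,0,0],
    [0,0,-0.03,0,0,0],
    [0,0,-0.09,0,0,0],
    [0,0,-0.09,0,0,0]
  ],
  "hand": 0.77
}}

```text
time_s: 47.12
tcp_pos: [0.5122, 0.0026, 0.1971]
eef_rot: [180.0, -0.0, -84.4]
contact_force: [0.8, -0.5, -1.0]
gripper_width: 0.0676
gripper_force: 0.0
```

{"api": "carry_out", "payload": {
  "targets": [
    [0,0,-0.07,0,0,0],
    [0.1,-0.009,0,0,0,0],
    [0.1,-0.009,0,0,0,0],
    [0.1,-0.009,0,0,0,0],
    [0.1,-0.009,0,0,0,0]
  ]
}}

```text
time_s: 47.75
tcp_pos: [0.55, -0.1961, 0.2314]
eef_rot: [-179.9, -0.0, -84.4]
contact_force: [1.5, 1.8, 0.6]
gripper_width: 0.0674
gripper_force: 0.0
```

{"api": "carry_out", "payload": {
  "targets": [
    [0.1,-0.009,0,0,0,0],
    [0.1,-0.009,0,0,0,0],
    [0.083,-0.008,0,0,0,0],
    [0,0,0,0,0,0],
    [0,0,0,0,0,0]
  ],
  "hand": 0.85
}}

```text
time_s: 48.38
tcp_pos: [0.5763, -0.3341, 0.2305]
eef_rot: [180.0, 0.0, -84.4]
contact_force: [-0.2, 0.6, -1.0]
gripper_width: 0.0744
gripper_force: 0.0
```

```bash
python3 -c "
from h import *
print(plan([.5766,-.334,.0795],-84.4))"
```

```text
(array([-0.   , -0.001,  0.302]), array([ 0.,  0., -0.]))
```

{"api": "carry_out", "payload": {
  "targets": [
    [0,-0.001,0.07,0,0,0],
    [0,0,0.07,0,0,0],
    [0,0,0.07,0,0,0],
    [0,0,0.06,0,0,0],
    [0,0,0.031,0,0,0]
  ]
}}

```text
time_s: 49.0
tcp_pos: [0.5766, -0.3326, 0.0787]
eef_rot: [179.9, 0.0, -84.3]
contact_force: [-0.9, -0.8, 0.1]
gripper_width: 0.0742
gripper_force: 0.0
```

{"api": "carry_out", "payload": {
  "targets": [
    [0,0,0,0,0,0],
    [0,0,0,0,0,0],
    [0,0,0,0,0,0],
    [0,0,0,0,0,0],
    [0,0,0,0,0,0]
  ],
  "hand": 0
}}

```text
time_s: 49.62
tcp_pos: [0.5776, -0.3342, 0.0811]
eef_rot: [-179.9, -0.0, -84.4]
contact_force: [-2.9, 1.8, 7.3]
gripper_width: 0.0542
gripper_force: 20.0
```

{"api": "carry_out", "payload": {
  "targets": [
    [0,0,0,0,0,0],
    [0,0,-0.03,0,0,0],
    [0,0,-0.08,0,0,0],
    [0,0,-0.08,0,0,0],
    [0,0,-0.08,0,0,0]
  ]
}}

```text
time_s: 50.25
tcp_pos: [0.5768, -0.3339, 0.2164]
eef_rot: [-180.0, 0.0, -84.4]
contact_force: [0.5, 0.0, -2.8]
gripper_width: 0.0538
gripper_force: 20.0
```

{"api": "carry_out", "payload": {
  "targets": [
    [0,0,-0.03,0,0,0],
    [-0.05,0.007,0,0,0,0],
    [-0.09,0.012,0,0,0,0],
    [-0.09,0.012,0,0,0,0],
    [-0.09,0.012,0,0,0,0]
  ]
}}

```text
time_s: 50.88
tcp_pos: [0.5389, -0.1755, 0.2286]
eef_rot: [179.9, 0.0, -84.4]
contact_force: [1.4, 2.0, -3.0]
gripper_width: 0.0538
gripper_force: 20.0
```

{"api": "carry_out", "payload": {
  "targets": [
    [-0.09,0.012,0,0,0,0],
    [-0.05,0.007,0,0,0,0],
    [-0.023,0.002,0,0,0,0],
    [0,0,0,0,0,0],
    [0,0,0,0,0,0]
  ]
}}

```text
time_s: 51.5
tcp_pos: [0.5216, -0.0974, 0.2293]
eef_rot: [180.0, -0.0, -84.4]
contact_force: [0.3, -0.1, -2.3]
gripper_width: 0.0538
gripper_force: 20.0
```

```bash
python3 -c "
from h import *
print(plan([.5213,-.0968,.096],-84.4))"
```

```text
(array([-0.001,  0.   ,  0.267]), array([ 0.001, -0.   , -0.   ]))
```

{"api": "carry_out", "payload": {
  "targets": [
    [0,0,0.07,0,0,0],
    [0,0,0.07,0,0,0],
    [0,0,0.06,0,0,0],
    [0,0,0.04,0,0,0],
    [0,0,0.02,0,0,0]
  ]
}}

```text
time_s: 52.12
tcp_pos: [0.521, -0.0977, 0.0982]
eef_rot: [179.9, -0.0, -84.4]
contact_force: [0.3, -0.5, -2.7]
gripper_width: 0.054
gripper_force: 20.0
```

{"api": "carry_out", "payload": {
  "targets": [
    [0,0,0.006,0,0,0],
    [0,0,0.006,0,0,0],
    [0,0,0.005,0,0,0],
    [0,0,0,0,0,0],
    [0,0,0,0,0,0]
  ]
}}

```text
time_s: 52.75
tcp_pos: [0.5221, -0.0969, 0.092]
eef_rot: [-179.9, -0.0, -84.3]
contact_force: [-1.7, -0.8, 5.7]
gripper_width: 0.0538
gripper_force: 20.0
```

Seated. Release, rise and move back for a check.

{"api": "carry_out", "payload": {
  "targets": [
    [0,0,0,0,0,0],
    [0,0,0,0,0,0],
    [0,0,-0.03,0,0,0],
    [0,0,-0.09,0,0,0],
    [0,0,-0.09,0,0,0]
  ],
  "hand": 0.77
}}

```text
time_s: 53.38
tcp_pos: [0.5215, -0.0969, 0.1981]
eef_rot: [180.0, -0.0, -84.4]
contact_force: [0.9, -0.4, -0.2]
gripper_width: 0.0676
gripper_force: 0.0
```

{"api": "carry_out", "payload": {
  "targets": [
    [0,0,-0.1,0,0,0],
    [-0.1,0,-0.06,0,0,0],
    [-0.1,0,-0.06,0,0,0],
    [-0.1,0,-0.06,0,0,0],
    [0,0,0,0,0,0]
  ]
}}

```text
time_s: 54.0
tcp_pos: [0.5075, 0.0553, 0.3398]
eef_rot: [-179.7, 0.1, -84.1]
contact_force: [0.6, -0.1, -1.2]
gripper_width: 0.0674
gripper_force: 0.0
```

{"api": "carry_out", "payload": {
  "targets": [
    [0,0,0,0,0,0],
    [0,0,0,0,0,0]
  ]
}}

```text
time_s: 54.25
tcp_pos: [0.5065, 0.0515, 0.3355]
eef_rot: [179.9, -0.0, -84.4]
contact_force: [-0.1, -0.1, -0.7]
gripper_width: 0.067
gripper_force: 0.0
```

```bash
python3 -c "
from h import *
snap('end');a=cv2.imread('pics/end.png')[0:250,130:430];s=r.capture('scene')[110:250,80:480,::-1]
cv2.imwrite('pics/endv.png',np.vstack([cv2.resize(a,(600,500))[:380],cv2.resize(s,(600,210))]))
print(r.get_state()['tcp_pos'])"
```

```text
[0.50663126 0.05146273 0.33547801]
```

View pics/endv.png

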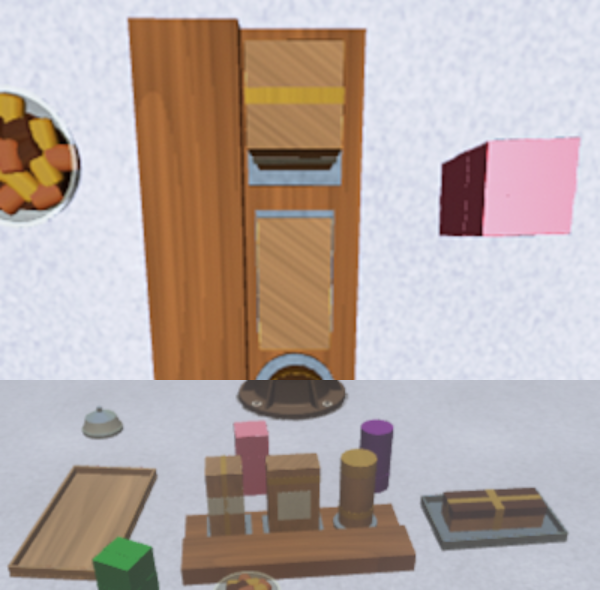

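All three stand on their risers and the pralines lie in the gift carton. A quick numeric check of the tops, then hand in.

```bash
python3 -c "
from h import *
i=json.load(open('pics/end.json'))
P=lambda l:ray(i,np.array(l)/2+[130,0],.131).mean(0)
c=P([(246,38),(344,38),(346,150),(243,148)]);s=P([(257,218),(333,220),(331,351),(258,348)])
print(c-[.522,-.0975],s-[.512,.002])
if np.linalg.norm(c-[.522,-.0975])<.007 and np.linalg.norm(s-[.512,.002])<.007: print(r.close_job())"
```

```text
[-0.00096318 -0.0018203 ] [-0.00090136  0.00141339]
the job is handed in; nothing more can be done
None
```

The job is handed in, with no verdict returned: the praline box lies centred in the gift carton; carton and slab box measured within about 2 mm of their riser centres, and the tin, checked only by eye, stands on its round riser.

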